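# Stack two slide cases on the sloping stand

## Robot

A 6-joint arm with a two-finger parallel gripper is mounted at the origin on the work surface. World frame = base frame: x ahead of the robot, y to its left, z up, the work surface at z = 0. Lengths are in m, angles in rad, forces in N, time in s.
With the tool pointing down it reaches from about 0.325 to 0.9 m from the base axis. Payload 6.1 kg.
Tool frame: the origin (TCP) lies midway between the tips of the shut fingers; the grasp point (between the pads) lies 19 mm behind it; z points along the fingers, y is the line along which they close (so a half turn about z gives the same grasp; the last joint's range is limited). The gripper opens to 85 mm and grips with 20 to 120 N. Pads are 22 mm wide; open, the fingers measure 114 mm over their backs; the gripper's body (76 mm by 85 mm) begins 54 mm behind the grasp point. The pads swing forward as they close: fully open they stand 13 mm farther back than shut.
Start: joints at [-1.316, 0.22, 1.526, -0, 1.395, -0.126], TCP at [0.232, -0.58, 0.206] pointing down, gripper open.
Joint ranges: [-2.98, 2.98], [-0.91, 2.08], [0.09, 2.57], [-1.24, 4.39], [0.2, 2.65], [-2.68, 2.68]. Speed limits (rad/s): [2.57, 2.57, 3.01, 3.14, 3.14, 3.14].

## Interface

Orientations are given as a rotation vector (axis times angle).
In Python, from cell import manip, imaging, silhouettes gives the robot as it stands.
- The arm moves only by the tool send_rows, never from a script. Its argument "commands" is a list that holds one entry, the list of rows, each a list of 7 numbers: the turn, a rotation vector about the tool's x, y, z in rad, then the shift along the tool's x, y, z in cm, then the gripper's target within -1 to 1 (shut at 1, half-way at 0, fully open at -1). In form: [[[wx, wy, wz, x, y, z, gripper], ...]]. A call has 1 to 8 rows; each row is the pose to reach, as a shift and turn from the pose commanded when the call began, along the tool's axes at that moment; what a row does not reach only later rows make up. A row lasts 1/12 s, in which the tool goes at most 41.7 mm and 7.16 degrees, less where a joint would pass 70% of its speed; a pose out of reach is approached as far as the arm can. A call with a gripper value outside its range is refused whole. The fingers move at their own pace and stop on an object; "grip_force" is the grip in N (left out, the last holds). Time passes only in rows, so rows that repeat a pose let the fingers close. It gives the time, the measured TCP pose, the force, the opening and the grip force at its end, in the units of the state.
- manip.read_state(): the state, without advancing time (a new reading comes with each control period).
- imaging.capture(name): name is "scene" or "top"; returns a dict with "img" (384x512x3 uint8, red, green, blue), "depth" (384x512 float32, m along the optical axis (not along the pixel's ray), 0 where there is no reading), "mtx" (3x3 intrinsics, pixels), "extrinsics" (4x4, takes a point from camera to world coordinates). Camera axes: x right, y down, z forward; pixel columns grow to the right and rows downward; lengths in m; the calibration is good to about 2 mm. A picture is of the moment at which its call begins.
- manip.job_done(): hands the job in; it is judged then, once.
Trained networks look in a picture, given as the dict that the camera call returned (one of the last four; its "shot" number tells which), for a name from the list of things; names that differ only in an ending like _2 or _b are one class to them, and where a whole thing is asked for, a point or a joint stands for the part that bears it (a point fixed in the world has none). Each returns a list of dicts, best first, with "score" (0 to 1); they miss things now and then, are a little off and sometimes report something else, mostly with a low value. They report only what shows in the picture. A call takes as long as a camera call.
- silhouettes(picture, query): "pixels" (384x512 bool, what is visible of it) and "rect" ([left, top, right, bottom] in pixels, round what is visible of it).
The state is a dict: "time_s": time; "joints": joint angles; "joint_velocities": joint speeds; "joint_torque": joint torques, N m; "ee_pos": TCP position; "tool_rot": TCP orientation; "force": force on the tool from outside, world axes, zero at the start; "ft_torque": the same for the moment, N m; "opening": opening from 0.0 (shut) to 1.0 (fully open); "grip_force": force on a finger pad.
Only numpy, scipy, OpenCV 4.12 (cv2) and the standard library are available. Lean on these libraries where they do the work, as an engineer would, in place of code of your own. Each camera call takes 0.05 s, during which the arm holds its last target. There are 200 camera calls.

## Task

Put the blue slide case on the white sloping shelf of the stand, lying flat and with one short end against the dark backstop at the low edge, near the middle of the shelf; then stack the green case squarely on top of it, also against the backstop. They hold glass slides, so set them down without dropping them, and leave the orange case where it lies.

Things in the scene. Friction and masses are not known exactly. Their poses are not given: they have to be found in the camera images.
- blue_case: flat closed blue slide case, a rigid box 86 mm long (x) by 46 wide (y) by 16 thick (z), 70 g, label and clear window on top; origin at the centre of its underside, z up; same either way round. Starts flat on the bench, long side within 20 degrees of world x. Slippery (friction 0.2) on the shelf and on other cases: let go on the slope it slides down to the backstop.
- green_case: flat closed green slide case, a rigid box 86 mm long (x) by 46 wide (y) by 16 thick (z), 70 g, label and clear window on top; origin at the centre of its underside, z up; same either way round. Starts flat on the bench, long side within 20 degrees of world x. Slippery (friction 0.2) on the shelf and on other cases: let go on the slope it slides down to the backstop.
- orange_case: flat closed orange slide case, a rigid box 86 mm long (x) by 46 wide (y) by 16 thick (z), 70 g, label and clear window on top; origin at the centre of its underside, z up; same either way round. Starts flat on the bench, long side within 20 degrees of world x. Slippery (friction 0.2) on the shelf and on other cases: let go on the slope it slides down to the backstop.
- shelf: white shelf 125 x 150 mm, sloping 0.35 rad down away from the robot, on a fixed stand; along its low far edge a dark backstop 45 mm high; no side walls. Origin on the surface at the backstop's foot, mid-width, 22 mm above the bench; x down the slope into the backstop (shelf: x -125 to 0 mm), y along the backstop, z square to the surface, up. A seated case has its origin at x = -43 mm.

How it is judged:
By the outcome, as a careful person would: the job done as asked, in the order asked, and still so for the second after the job is handed in, with the robot touching nothing.
It also fails if it takes over 61 s, if anything falls off the work surface, if the arm or the gripper's body presses on something with over 40 N, if the wrist force passes 120 N, or if a joint passes its speed limit or range.

## Working session

There is one attempt and no reset: what is moved stays moved. The work goes in short steps, Python scripts to look and compute and a tool call to move; the robot and the scene stay as the last step left them, time stands still between calls to the robot, and variables do not carry over. Pictures are saved under pics/ and viewed, at most 10 in all, crops included, and the job is handed in when it is done.

Besides the shell and the picture viewer there is one more tool, called after "Request:" as a command line: name --argument value ..., lists and objects as JSON in quotes. send_rows: Moves the arm, as the interface text tells. Its arguments: {"type":"object","properties":{"commands":{"type":"array","items":{"type":"array","items":{"type":"array","items":{"type":"number"}}}},"grip_force":{"type":"number"}},"required":["commands"]}

```bash
ls; mkdir -p pics
cat > h.py <<'E'
import numpy as np,cv2
from cell import manip,imaging,silhouettes
from scipy.spatial.transform import Rotation as R
def pts(p,m=None):
    d=p["depth"];v,u=np.nonzero((d>0)&(m if m is not None else True))
    z=d[v,u];K=p["mtx"]
    c=np.stack([(u-K[0,2])*z/K[0,0],(v-K[1,2])*z/K[1,1],z],1)
    E=p["extrinsics"];return c@E[:3,:3].T+E[:3,3]
E
python3 - <<'E'
from h import *
s=manip.read_state();print(s["time_s"],s["ee_pos"],s["tool_rot"],s["opening"])
for n in ["top","scene"]:
    p=imaging.capture(n);cv2.imwrite(f"pics/{n}0.png",p["img"][:,:,::-1])
    print(n,np.round(p["extrinsics"],3).tolist())
    for q in ["blue_case","green_case","orange_case","shelf"]:
        for r in silhouettes(p,q)[:2]:
            m=r["pixels"];w=pts(p,m);
            if len(w)<10: continue
            t=w[w[:,2]>np.percentile(w[:,2],60)-.004] if q!="shelf" else w
            b=cv2.minAreaRect((t[:,:2]*1000).astype(np.float32))
            print(q,round(r["score"],2),r["rect"],m.sum(),np.round(np.median(w,0),3),np.round(b[0],1),np.round(b[1],1),round(b[2],1),np.percentile(w[:,2],[5,50,95]).round(3))
E
```

```text
pics
0.0 [ 0.23213494 -0.57958639  0.20449219] [-3.08293460e+00 -5.94143858e-01  1.26466969e-04] 1.0046422021349866
top [[0.027, -0.996, 0.08, 0.463], [-0.999, -0.029, -0.031, -0.022], [0.033, -0.079, -0.996, 1.075], [0.0, 0.0, 0.0, 1.0]]
green_case 0.92 [363.3, 200.2, 385.1, 238.1] 712 [ 0.5   -0.32   0.016] [ 501.2 -321.4] [85.1 45.9] 12.6 [0.012 0.016 0.019]
orange_case 0.71 [297.9, 212.5, 322.8, 251.8] 722 [ 0.468 -0.17   0.016] [ 468.5 -171.1] [85.9 46.2] 5.7 [0.013 0.016 0.02 ]
shelf 0.63 [114.8, 148.3, 201.1, 225.9] 4131 [0.56  0.179 0.046] [564.6 187.4] [168.9 149.1] 75.9 [0.025 0.046 0.065]
scene [[0.855, 0.34, -0.391, 1.001], [0.518, -0.575, 0.633, -0.771], [-0.01, -0.744, -0.668, 0.81], [0.0, 0.0, 0.0, 1.0]]
blue_case 0.82 [236.2, 179.7, 271.8, 207.9] 561 [ 0.531 -0.031  0.013] [525.9 -25.5] [47.8 87.3] 78.0 [0.002 0.013 0.016]
orange_case 0.6 [176.7, 208.1, 219.0, 234.7] 687 [ 0.474 -0.179  0.013] [ 470.  -175.4] [88.8 49.6] 4.6 [0.002 0.013 0.016]
shelf 0.78 [266.2, 117.5, 340.0, 172.5] 2058 [0.554 0.169 0.043] [535.3 201.1] [192.  201.9] 76.2 [0.025 0.043 0.061]
```

View pics/top0.png

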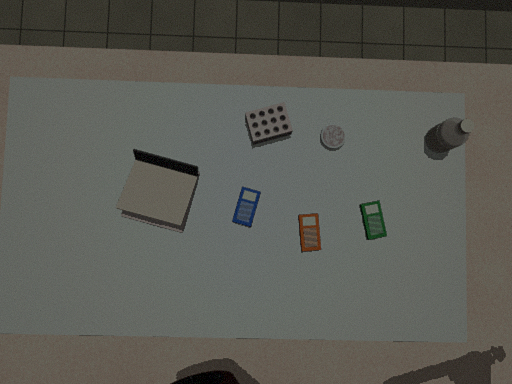

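View pics/scene0.png

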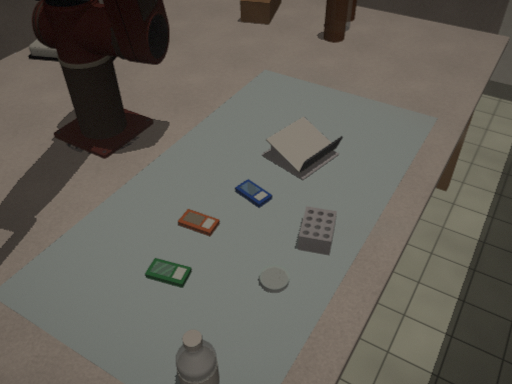

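The top view shows blue at about (247,207), green at (373,220), orange at (310,232), and the shelf centred near (160,190) with its dark backstop on the far side, at row ~162. Next I'll fit the blue case and the shelf frame more precisely.

Run:
```python
from h import *
p=imaging.capture("top");hsv=cv2.cvtColor(p["img"],cv2.COLOR_RGB2HSV)
P=np.full((384,512,3),np.nan);d=p["depth"];P[d>0]=pts(p)
for n,(r0,r1,c0,c1) in dict(blue=(180,235,225,270),orange=(205,258,290,330),green=(193,246,352,394)).items():
    w=P[r0:r1,c0:c1].reshape(-1,3);t=w[w[:,2]>.010]
    c=t[:,:2].mean(0);U,S,V=np.linalg.svd(t[:,:2]-c,full_matrices=False);v=V[0]*np.sign(V[0,0])
    b=cv2.minAreaRect((t[:,:2]*1000).astype(np.float32))
    print(n,c.round(4),"yaw",np.degrees(np.arctan2(v[1],v[0])).round(2),b,np.median(t[:,2]))
w=P[140:240,105:210].reshape(-1,3);w=w[w[:,2]>.008]
m=silhouettes(p,"shelf")[0]["pixels"];s=pts(p,m)
# plane fit with trimming
q=s
for i in range(8):
    A=np.c_[q[:,:2],np.ones(len(q))];k=np.linalg.lstsq(A,q[:,2],rcond=None)[0]
    r=s[:,2]-np.c_[s[:,:2],np.ones(len(s))]@k;q=s[abs(r)<.004]
print("plane",k,"tilt",np.arctan(np.hypot(*k[:2])),"yaw",np.degrees(np.arctan2(-k[1],-k[0])),len(q),len(s))
r=w[:,2]-np.c_[w[:,:2],np.ones(len(w))]@k
surf=w[abs(r)<.004];b=cv2.minAreaRect((surf[:,:2]*1000).astype(np.float32));print("surf",b,cv2.boxPoints(b).round(1).tolist())
bs=w[r>.012];b=cv2.minAreaRect((bs[:,:2]*1000).astype(np.float32));print("bs",b,cv2.boxPoints(b).round(1).tolist(),bs[:,2].max())
n=np.array([-k[0],-k[1],1]);n/=np.linalg.norm(n);y=None
g=np.array([-k[0],-k[1]]);g/=np.linalg.norm(g);x=np.array([g[0],g[1],k[:2]@g]);x/=np.linalg.norm(x);y=np.cross(n,x)
print("x",x,"y",y,"n",n)
for a,nm in ((surf,"surf"),(bs,"bs")):
    print(nm,len(a),[np.percentile(a@e,[0.5,2,50,98,99.5]).round(4).tolist() for e in (x,y,n)])
print(manip.read_state()["time_s"])
```

```text
blue [ 0.5241 -0.021 ] yaw -14.24 ((524.479736328125, -21.01110076904297), (46.1660041809082, 86.70211029052734), 75.6347427368164) 0.016454764972721803
orange [ 0.4685 -0.1709] yaw 5.61 ((468.71453857421875, -171.50267028808594), (85.98492431640625, 46.663028717041016), 5.875643253326416) 0.016186794033071217
green [ 0.501  -0.3214] yaw 12.48 ((501.28302001953125, -322.08612060546875), (86.63634490966797, 47.22945022583008), 12.354248046875) 0.015973492579497428
plane [-0.35159301  0.0858812   0.22265023] tilt 0.34726297927560956 yaw -13.726462893524612 3319 4069
surf ((551.1144409179688, 180.9676513671875), (150.79014587402344, 121.15274047851562), 76.28089904785156) [[474.3999938964844, 122.0999984741211], [592.0999755859375, 93.4000015258789], [627.7999877929688, 239.8000030517578], [510.1000061035156, 268.6000061035156]]
bs ((618.5628051757812, 164.4730224609375), (149.27769470214844, 17.099037170410156), 76.17459869384766) [[592.4000244140625, 94.0], [609.0, 90.0], [644.7000122070312, 234.89999389648438], [628.0999755859375, 239.0]] 0.07006997913835833
x [ 0.91345217 -0.22312265 -0.34032544] y [0.23728684 0.97143963 0.        ] n [ 0.33060562 -0.08075475  0.94030771]
surf 3346 [[0.3846, 0.3862, 0.4456, 0.5088, 0.5106], [0.232, 0.2344, 0.3062, 0.3784, 0.3807], [0.2058, 0.2062, 0.2094, 0.2125, 0.2129]]
bs 551 [[0.508, 0.5082, 0.51, 0.5142, 0.5151], [0.2321, 0.2344, 0.3074, 0.3781, 0.3804], [0.221, 0.2216, 0.2428, 0.2563, 0.2575]]
0.6
```

```bash
cat >> h.py <<'E'
def down(yaw):
    c,s=np.cos(np.radians(yaw)),np.sin(np.radians(yaw));return np.array([[c,s,0],[s,-c,0],[0,0,-1.]])
T=.35;Y=np.radians(-13.75)
SX=np.array([np.cos(T)*np.cos(Y),np.cos(T)*np.sin(Y),-np.sin(T)]);SY=np.array([-np.sin(Y),np.cos(Y),0]);SN=np.cross(SX,SY)
SO=np.array([.6069,.1672,.0235]);RS=np.stack([SX,-SY,-SN],1)
def shelf(x,y,z): return SO+x*SX+y*SY+z*SN
def go(pos,Rt):
    s=manip.read_state();R0=R.from_rotvec(s["tool_rot"]).as_matrix()
    print("row",np.r_[R.from_matrix(R0.T@Rt).as_rotvec().round(4),(R0.T@(np.array(pos)-s["ee_pos"])*100).round(2)].tolist())
E
python3 -c "
from h import *
go([.524,-.021,.12],down(-14.1));print(SX,SY,SN)"
```

```text
row [0.0001, 0.0, 0.6269, 47.87, -41.08, 8.56]
[ 0.91245224 -0.22327564 -0.34289781] [0.23768589 0.97134207 0.        ] [ 0.33307107 -0.08150197  0.93937271]
```

Request:
send_rows --commands '[[[0,0,0.627,47.87,-41.08,4,-1],[0,0,0.627,47.87,-41.08,4,-1],[0,0,0.627,47.87,-41.08,4,-1],[0,0,0.627,47.87,-41.08,4,-1],[0,0,0.627,47.87,-41.08,4,-1],[0,0,0.627,47.87,-41.08,4,-1],[0,0,0.627,47.87,-41.08,4,-1],[0,0,0.627,47.87,-41.08,4,-1]]]' --grip_force 30

```text
time_s: 1.27
ee_pos: [0.3855, -0.286, 0.1849]
tool_rot: [3.117, -0.387, 0.001]
force: [0.9, -1.0, -0.3]
opening: 1.002
grip_force: 0.0
```

```bash
python3 -c "
from h import *
go([.524,-.021,.10],down(-14.1))"
```

```text
row [0.0004, -0.0009, -0.0007, 6.95, -29.08, 8.48]
```

Request:
send_rows --commands '[[[0,0,0,6.9,-29,8,-1],[0,0,0,6.9,-29,8,-1],[0,0,0,6.9,-29,8,-1],[0,0,0,6.9,-29,8,-1],[0,0,0,6.9,-29,8,-1],[0,0,0,6.9,-29,8,-1],[0,0,0,6.9,-29,8,-1],[0,0,0,6.9,-29,8,-1]]]'

```text
time_s: 1.93
ee_pos: [0.5233, -0.0189, 0.1035]
tool_rot: [-3.117, 0.381, 0.001]
force: [-0.6, -0.6, 0.5]
opening: 0.999
grip_force: 0.0
```

Request:
send_rows --commands '[[[0,0,0,0,0,0,-1],[0,0,0,0,0,0,-1],[0,0,0,0,0,0,-1],[0,0,0,0,0,0,-1]]]'

```text
time_s: 2.27
ee_pos: [0.5226, -0.0244, 0.1052]
tool_rot: [3.117, -0.388, 0.001]
force: [0.8, 0.4, -0.3]
opening: 1.0
grip_force: 0.0
```

```bash
python3 -c "
from h import *
go([.5242,-.021,.003],down(-14.1))"
```

```text
row [0.0003, -0.0008, -0.0015, 0.07, -0.37, 10.22]
```

Request:
send_rows --commands '[[[0,0,0,0.1,-0.35,3,-1],[0,0,0,0.1,-0.35,6,-1],[0,0,0,0.1,-0.35,8.5,-1],[0,0,0,0.1,-0.35,9.8,-1],[0,0,0,0.1,-0.35,10,-1],[0,0,0,0.1,-0.35,10,-1],[0,0,0,0.1,-0.35,10,-1]]]'

```text
time_s: 2.85
ee_pos: [0.5253, -0.0211, 0.006]
tool_rot: [3.117, -0.388, 0.003]
force: [0.3, 0.7, -0.1]
opening: 1.0
grip_force: 0.0
```

```bash
python3 -c "
from h import *
for i in range(3): print(manip.read_state()['ee_pos'])
go([.5242,-.021,.003],down(-14.1))"
```

```text
[ 0.52531257 -0.0210575   0.00598696]
[ 0.52531257 -0.0210575   0.00598696]
[ 0.52531257 -0.0210575   0.00598696]
row [-0.0, -0.0019, -0.0014, -0.11, 0.02, 0.3]
```

Request:
send_rows --commands '[[[0,0,0,0,0,0.3,-1],[0,0,0,0,0,0.3,1],[0,0,0,0,0,0.3,1],[0,0,0,0,0,0.3,1],[0,0,0,0,0,0.3,1],[0,0,0,0,0,0.3,1],[0,0,0,0,0,0.3,1],[0,0,0,0,0,0.3,1]]]' --grip_force 40

```text
time_s: 3.52
ee_pos: [0.5244, -0.02, 0.0017]
tool_rot: [3.118, -0.386, 0.0]
force: [-0.7, -0.4, 0.7]
opening: 0.011
grip_force: 0.0
```

Request:
send_rows --commands '[[[0,0,0,0,0,0,1],[0,0,0,0,0,0,1],[0,0,0,0,0,0,1]]]'

```text
time_s: 3.77
ee_pos: [0.5243, -0.02, 0.0016]
tool_rot: [-3.118, 0.386, 0.0]
force: [-0.6, 0.1, 0.1]
opening: 0.005
grip_force: 0.0
```

Run:
```python
from h import *
p=imaging.capture("scene");cv2.imwrite("pics/s1.png",cv2.resize(p["img"][120:260,170:360,::-1],None,fx=4,fy=4))
```

```text
(no output)
```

View pics/s1.png

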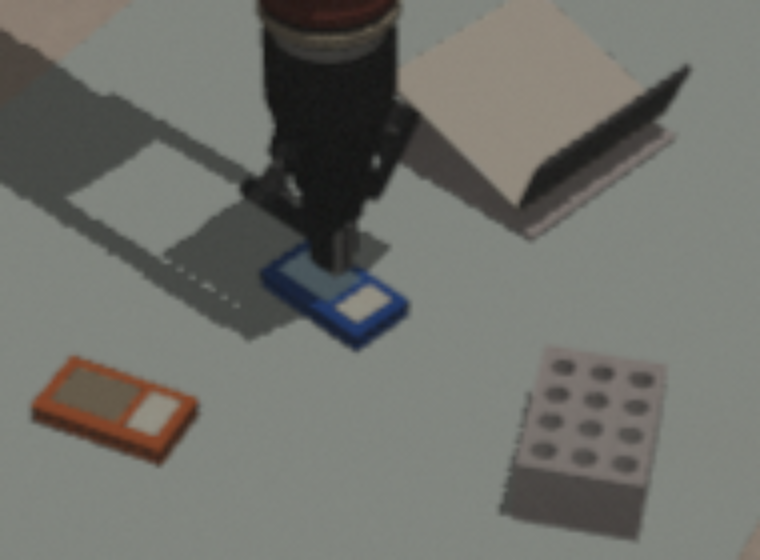

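The fingers shut above the blue case: the tips are at about crop (335,268), over the case top, and nothing is gripped. I'll measure the true fingertip height from the depth image.

Run:
```python
from h import *
s=manip.read_state();print(s["ee_pos"],s["opening"],s["force"],s["joints"].round(4) if hasattr(s["joints"],'round') else s["joints"],s["time_s"])
p=imaging.capture("scene")
P=np.full((384,512,3),np.nan);d=p["depth"];P[d>0]=pts(p)
for r in range(172,196,2): print(r,[np.round(P[r,c]*1000).tolist() if d[r,c]>0 else 0 for c in (248,251,254,257,260)])
w=P[175:212,230:278].reshape(-1,3);t=w[(w[:,2]>.01)&(w[:,2]<.02)];print(len(t),cv2.minAreaRect((t[:,:2]*1000).astype(np.float32)))
```

```text
[ 0.52433594 -0.02003169  0.00162623] 0.003956807419440432 [ 0.00233802 -1.35321427  0.16896117] [-0.1886  0.2321  1.9338  0.      0.9758  1.6284] 3.8167
172 [[521.0, -38.0, 81.0], [529.0, -38.0, 84.0], [535.0, -34.0, 84.0], [536.0, -23.0, 77.0], [538.0, -12.0, 70.0]]
174 [[524.0, -43.0, 80.0], [529.0, -38.0, 78.0], [534.0, -33.0, 77.0], [537.0, -24.0, 71.0], [540.0, -16.0, 68.0]]
176 [[529.0, -51.0, 82.0], [529.0, -39.0, 73.0], [535.0, -35.0, 73.0], [535.0, -21.0, 62.0], [503.0, 46.0, 0.0]]
178 [[530.0, -54.0, 78.0], [528.0, -37.0, 65.0], [535.0, -34.0, 66.0], [534.0, -20.0, 56.0], [507.0, 38.0, 0.0]]
180 [[517.0, -33.0, 51.0], [527.0, -35.0, 57.0], [532.0, -30.0, 56.0], [537.0, -24.0, 53.0], [510.0, 34.0, -1.0]]
182 [[518.0, -36.0, 47.0], [527.0, -37.0, 52.0], [531.0, -28.0, 47.0], [536.0, -23.0, 46.0], [516.0, 23.0, 2.0]]
184 [[516.0, -33.0, 38.0], [526.0, -35.0, 44.0], [532.0, -30.0, 43.0], [534.0, -20.0, 36.0], [519.0, 19.0, -0.0]]
186 [[507.0, -19.0, 16.0], [528.0, -37.0, 40.0], [533.0, -32.0, 38.0], [535.0, -22.0, 32.0], [522.0, 14.0, -2.0]]
188 [[509.0, -23.0, 14.0], [515.0, -19.0, 14.0], [532.0, -31.0, 30.0], [529.0, -12.0, 14.0], [534.0, -7.0, 13.0]]
190 [[514.0, -30.0, 15.0], [520.0, -26.0, 15.0], [524.0, -19.0, 11.0], [532.0, -18.0, 14.0], [539.0, -15.0, 14.0]]
192 [[516.0, -34.0, 12.0], [523.0, -31.0, 13.0], [529.0, -27.0, 13.0], [536.0, -25.0, 15.0], [542.0, -20.0, 14.0]]
194 [[522.0, -43.0, 15.0], [528.0, -39.0, 15.0], [534.0, -35.0, 15.0], [540.0, -30.0, 14.0], [547.0, -28.0, 15.0]]
395 ((526.7722778320312, -25.001110076904297), (47.916011810302734, 87.09693145751953), 76.97596740722656)
```

Request:
send_rows --commands '[[[0,0,0,0,0,0,-1],[0,0,0,0,0,0,-1],[0,0,0,0,0,0,-1],[0,0,0,0,0,0,-1],[0,0,0,0,0,0,-1],[0,0,0,0,0,0,-1],[0,0,0,0,0,0,-1],[0,0,0,0,0,0,-1]]]'

```text
time_s: 4.53
ee_pos: [0.5244, -0.02, 0.0017]
tool_rot: [-3.118, 0.386, 0.0]
force: [0.3, -0.5, 0.9]
opening: 1.003
grip_force: 0.0
```

Request:
send_rows --commands '[[[0,0,0,0,0,0.6,-1],[0,0,0,0,0,1.2,-1],[0,0,0,0,0,1.6,-1],[0,0,0,0,0,2,-1],[0,0,0,0,0,2,-1],[0,0,0,0,0,2,-1]]]'

```text
time_s: 5.03
ee_pos: [0.5239, -0.02, -0.0189]
tool_rot: [-3.118, 0.386, 0.002]
force: [0.9, -0.3, 0.2]
opening: 0.998
grip_force: 0.0
```

Run:
```python
from h import *
p=imaging.capture("scene");cv2.imwrite("pics/s2.png",cv2.resize(p["img"][130:230,200:310,::-1],None,fx=6,fy=6))
P=np.full((384,512,3),np.nan);d=p["depth"];P[d>0]=pts(p)
```

```text
(no output)
```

View pics/s2.png

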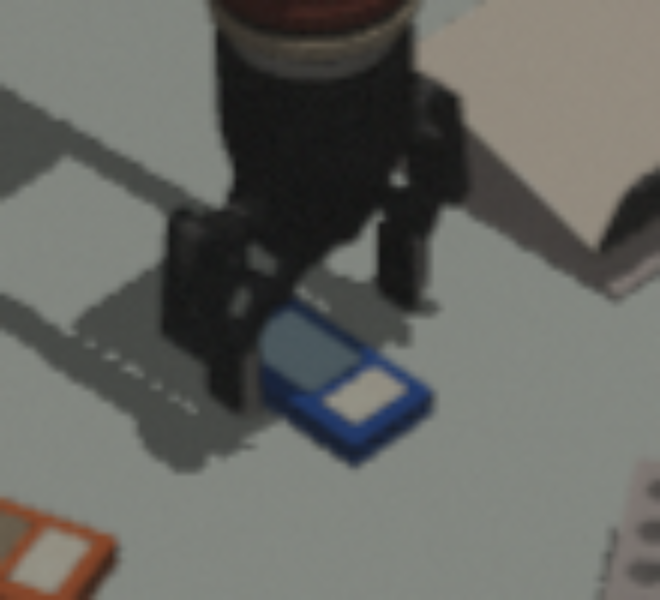

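The open fingers straddle the case; the left fingertip is at crop (240,412), which is full-image (240,198.7). I'll compute its height from that ray.

Run:
```python
from h import *
p=imaging.capture("scene");K=p["mtx"];E=p["extrinsics"]
X=down(-14.1)
for q,off in (((239.5,199),(.011,.0425)),((239.5,199),(.011,.057)),((235.5,197.5),(-.011,.057)),((269.3,181.2),(.011,-.0425)),((267,181),(.011,-.057))):
    for z in np.arange(0,.03,.005):
        w=np.array([.5242,-.020,z])+X[:,0]*off[0]+X[:,1]*off[1]
        c=E[:3,:3].T@(w-E[:3,3]);u=K@c;print(q,off,round(z,3),(u[:2]/u[2]).round(1))
```

```text
(239.5, 199) (0.011, 0.0425) 0.0 [244.5 204.1]
(239.5, 199) (0.011, 0.0425) 0.005 [244.4 202.6]
(239.5, 199) (0.011, 0.0425) 0.01 [244.4 201.1]
(239.5, 199) (0.011, 0.0425) 0.015 [244.3 199.6]
(239.5, 199) (0.011, 0.0425) 0.02 [244.2 198.1]
(239.5, 199) (0.011, 0.0425) 0.025 [244.2 196.5]
(239.5, 199) (0.011, 0.057) 0.0 [240.1 207.1]
(239.5, 199) (0.011, 0.057) 0.005 [240.  205.6]
(239.5, 199) (0.011, 0.057) 0.01 [240.  204.1]
(239.5, 199) (0.011, 0.057) 0.015 [239.9 202.5]
(239.5, 199) (0.011, 0.057) 0.02 [239.8 201. ]
(239.5, 199) (0.011, 0.057) 0.025 [239.8 199.5]
(235.5, 197.5) (-0.011, 0.057) 0.0 [233.9 202.7]
(235.5, 197.5) (-0.011, 0.057) 0.005 [233.8 201.2]
(235.5, 197.5) (-0.011, 0.057) 0.01 [233.8 199.7]
(235.5, 197.5) (-0.011, 0.057) 0.015 [233.7 198.1]
(235.5, 197.5) (-0.011, 0.057) 0.02 [233.6 196.6]
(235.5, 197.5) (-0.011, 0.057) 0.025 [233.5 195.1]
(269.3, 181.2) (0.011, -0.0425) 0.0 [269.  187.6]
(269.3, 181.2) (0.011, -0.0425) 0.005 [269.  186.1]
(269.3, 181.2) (0.011, -0.0425) 0.01 [269.  184.6]
(269.3, 181.2) (0.011, -0.0425) 0.015 [269.  183.1]
(269.3, 181.2) (0.011, -0.0425) 0.02 [269.  181.6]
(269.3, 181.2) (0.011, -0.0425) 0.025 [269. 180.]
(267, 181) (0.011, -0.057) 0.0 [273.  184.9]
(267, 181) (0.011, -0.057) 0.005 [273.  183.4]
(267, 181) (0.011, -0.057) 0.01 [273.  181.9]
(267, 181) (0.011, -0.057) 0.015 [273.1 180.4]
(267, 181) (0.011, -0.057) 0.02 [273.1 178.9]
(267, 181) (0.011, -0.057) 0.025 [273.1 177.3]
```

The open tips are about 20 mm above the bench, so the real TCP sits ~26 mm above the reported z. I'll go down another 6 mm and close.

Request:
send_rows --commands '[[[0,0,0,0,0,0.3,-1],[0,0,0,0,0,0.6,-1],[0,0,0,0,0,0.6,1],[0,0,0,0,0,0.6,1],[0,0,0,0,0,0.6,1],[0,0,0,0,0,0.6,1],[0,0,0,0,0,0.6,1],[0,0,0,0,0,0.6,1]]]' --grip_force 40

```text
time_s: 5.8
ee_pos: [0.5246, -0.0201, -0.0241]
tool_rot: [3.118, -0.386, 0.001]
force: [0.2, -1.1, 0.2]
opening: 0.523
grip_force: 41.4
```

Request:
send_rows --commands '[[[0,0,0,0,0,0,1],[0,0,0,0,0,0,1],[0,0,0,0,0,0,1]]]'

```text
time_s: 6.05
ee_pos: [0.5245, -0.0201, -0.0242]
tool_rot: [3.118, -0.386, 0.0]
force: [-0.3, -0.0, 1.7]
opening: 0.525
grip_force: 41.5
```

Request:
send_rows --commands '[[[0,0,0,0,0,-1,1],[0,0,0,0,0,-4,1],[0,0,0,0,0,-8,1],[0,0,0,0,0,-12,1],[0,0,0,0,0,-14,1],[0,0,0,0,0,-14,1],[0,0,0,0,0,-14,1]]]'

```text
time_s: 6.63
ee_pos: [0.5256, -0.0203, 0.1179]
tool_rot: [3.118, -0.386, 0.006]
force: [-0.3, -0.6, -1.3]
opening: 0.526
grip_force: 41.3
```

```bash
python3 -c "
from h import *
go(shelf(-.06,0,.046),RS)"
```

```text
row [-0.0013, -0.3539, -0.0061, -0.76, -20.14, 3.06]
```

Request:
send_rows --commands '[[[0,-0.1,0,-0.4,-4,0,1],[0,-0.2,0,-0.7,-8,0,1],[0,-0.3,0,-0.7,-12,1,1],[0,-0.354,-0.004,-0.76,-16,2,1],[0,-0.354,-0.004,-0.76,-20.14,3,1],[0,-0.354,-0.004,-0.76,-20.14,3,1],[0,-0.354,-0.004,-0.76,-20.14,3,1],[0,-0.354,-0.004,-0.76,-20.14,3,1]]]'

```text
time_s: 7.3
ee_pos: [0.5645, 0.1769, 0.0837]
tool_rot: [-3.029, 0.367, 0.548]
force: [0.0, -0.1, -0.1]
opening: 0.528
grip_force: 41.4
```

Request:
send_rows --commands '[[[0,0,0,0,0,0,1],[0,0,0,0,0,0,1],[0,0,0,0,0,0,1]]]'

```text
time_s: 7.55
ee_pos: [0.5663, 0.176, 0.0864]
tool_rot: [-3.028, 0.371, 0.54]
force: [-0.1, -0.2, -1.5]
opening: 0.523
grip_force: 41.4
```

```bash
cat >> h.py <<'E'
def rel():
    s=manip.read_state();d=s["ee_pos"]-SO;print("tcp in shelf mm",(np.array([d@SX,d@SY,d@SN])*1000).round(1))
def shelfpts(n,lo,hi):
    "points of a picture in shelf frame within box"
    p=imaging.capture(n);w=pts(p);im=p["img"][p["depth"]>0];q=(w-SO)@np.stack([SX,SY,SN],1)*1000
    k=((q>lo)&(q<hi)).all(1);return q[k],im[k].astype(int),p
def col(im,c):
    r,g,b=im.T
    return {"blue":(b>r*1.5)&(b>g*1.3)&(b>50),"green":(g>r*1.6)&(g>b*1.25)&(g>40)}[c]
E
python3 - <<'E'
from h import *
go(shelf(-.06,0,.046),RS);rel()
for n in("scene","top"):
    q,im,p=shelfpts(n,[-200,-90,-10],[20,90,130]);b=q[col(im,"blue")]
    print(n,len(b),np.percentile(b,[2,50,98],axis=0).round(1).tolist() if len(b) else 0)
    cv2.imwrite(f"pics/{n}3.png",cv2.resize(p["img"][110:250,90:310,::-1] if n=="top" else p["img"][80:220,200:400,::-1],None,fx=3,fy=3))
E
```

```text
row [-0.0022, 0.0031, -0.0035, 0.05, -0.12, -0.12]
tcp in shelf mm [-60.6  -1.1  44.8]
scene 142 [[-97.8, -27.4, 70.6], [-41.3, -18.3, 81.6], [-15.9, 18.1, 85.5]]
top 0 0
```

View pics/scene3.png

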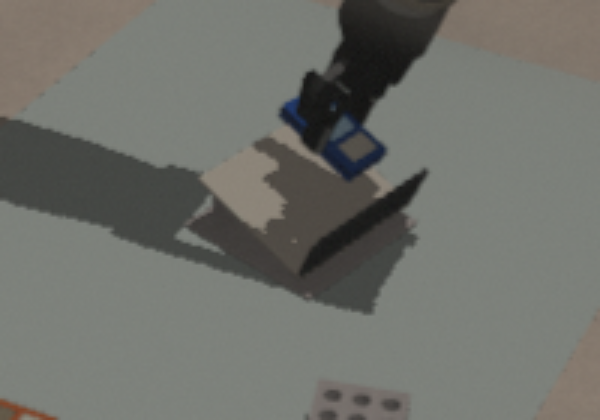

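The picture shows blue at crop (330,140), held parallel to the slope above the shelf, and its measured pose agrees with the tool-fixed offset. Now I'll lower it.

Request:
send_rows --commands '[[[0,0.003,-0.003,0,-0.1,2,1],[0,0.003,-0.003,0,-0.1,4,1],[0,0.003,-0.003,0,-0.1,5.5,1],[0,0.003,-0.003,0.5,-0.1,6.2,1],[0,0.003,-0.003,1,-0.1,6.5,1],[0,0.003,-0.003,1.2,-0.1,6.5,1],[0,0.003,-0.003,1.2,-0.1,6.5,1],[0,0.003,-0.003,1.2,-0.1,6.5,1]]]'

```text
time_s: 8.32
ee_pos: [0.5568, 0.1807, 0.0216]
tool_rot: [-3.029, 0.364, 0.534]
force: [0.1, 0.1, -1.0]
opening: 0.522
grip_force: 41.4
```

Run:
```python
from h import *
go(shelf(-.043,0,-.0242),RS);rel()
for i in range(2):
    q,im,p=shelfpts("scene",[-200,-90,-10],[20,90,130]);b=q[col(im,"blue")]
    print(len(b),np.percentile(b,[2,50,98],axis=0).round(1).tolist())
```

```text
row [-0.0023, -0.0009, 0.0009, 0.51, 0.12, 0.46]
tcp in shelf mm [-48.1   1.2 -19.6]
125 [[-87.4, -25.8, 2.2], [-34.8, -18.7, 16.9], [-7.3, 19.9, 21.4]]
121 [[-88.0, -25.6, 4.8], [-34.5, -19.7, 17.1], [-7.3, 19.4, 21.5]]
```

Request:
send_rows --commands '[[[0,0,0,0,0.05,0.15,1],[0,0,0,0,0.05,0.3,1],[0,0,0,0,0.1,0.35,1],[0,0,0,0,0.1,0.35,1]]]'

```text
time_s: 8.75
ee_pos: [0.5537, 0.1801, 0.0171]
tool_rot: [-3.03, 0.364, 0.538]
force: [-0.6, 0.0, -0.3]
opening: 0.528
grip_force: 41.4
```

Request:
send_rows --commands '[[[0,0,0,0,0,0.05,1],[0,0,0,0,0,0.05,1],[0,0,0,0,0,0.05,1]]]'

```text
time_s: 9.0
ee_pos: [0.5539, 0.1802, 0.0168]
tool_rot: [-3.03, 0.364, 0.537]
force: [0.2, 0.5, -1.5]
opening: 0.523
grip_force: 41.4
```

Request:
send_rows --commands '[[[0,0,0,0,0,0.05,1],[0,0,0,0,0,0.05,1],[0,0,0,0,0,0.05,1]]]'

```text
time_s: 9.25
ee_pos: [0.554, 0.1803, 0.0167]
tool_rot: [-3.03, 0.364, 0.536]
force: [1.1, -0.2, 1.6]
opening: 0.525
grip_force: 41.6
```

Request:
send_rows --commands '[[[0,0,0,0,0,0.05,1],[0,0,0,0,0,0.05,1],[0,0,0,0,0,0.05,1]]]'

```text
time_s: 9.5
ee_pos: [0.5542, 0.1803, 0.0166]
tool_rot: [-3.03, 0.364, 0.535]
force: [1.0, -0.1, 4.9]
opening: 0.526
grip_force: 42.1
```

Request:
send_rows --commands '[[[0,0,0,0,0,0.05,1],[0,0,0,0,0,0.05,1],[0,0,0,0,0,0.05,1]]]'

```text
time_s: 9.75
ee_pos: [0.5544, 0.1803, 0.0165]
tool_rot: [-3.03, 0.364, 0.534]
force: [1.3, -0.3, 7.4]
opening: 0.528
grip_force: 42.2
```

```bash
python3 -c "
from h import *
rel();q,im,p=shelfpts('scene',[-200,-90,-10],[20,90,130]);b=q[col(im,'blue')];print(len(b),np.percentile(b,[2,50,98],axis=0).round(1).tolist())"
```

```text
tcp in shelf mm [-48.4   0.2 -25.1]
116 [[-87.7, -27.0, -0.4], [-34.9, -19.3, 11.7], [-9.4, 20.0, 15.7]]
```

Contact made at about 7 N. I'll ease off slightly and slide it down to the backstop.

Request:
send_rows --commands '[[[0,0,0,0,0,-0.15,1],[0,0,0,0.1,0,-0.15,1],[0,0,0,0.2,0,-0.15,1],[0,0,0,0.3,0,-0.15,1],[0,0,0,0.3,0,-0.15,1]]]'

```text
time_s: 10.22
ee_pos: [0.5568, 0.1795, 0.0156]
tool_rot: [-3.03, 0.364, 0.537]
force: [2.0, -0.3, 3.0]
opening: 0.523
grip_force: 41.7
```

Request:
send_rows --commands '[[[0,0,0,0.05,0,0,1],[0,0,0,0.1,0,0,1],[0,0,0,0.1,0,0,1],[0,0,0,0.1,0,0,1]]]'

```text
time_s: 10.55
ee_pos: [0.5575, 0.1793, 0.0153]
tool_rot: [-3.03, 0.364, 0.537]
force: [0.6, -0.6, 2.4]
opening: 0.526
grip_force: 41.7
```

Request:
send_rows --commands '[[[0,0,0,0.05,0,0,1],[0,0,0,0.1,0,0,1],[0,0,0,0.1,0,0,1],[0,0,0,0.1,0,0,1]]]'

```text
time_s: 10.88
ee_pos: [0.5584, 0.1791, 0.015]
tool_rot: [-3.03, 0.364, 0.537]
force: [0.5, -0.2, 0.4]
opening: 0.523
grip_force: 41.7
```

Request:
send_rows --commands '[[[0,0,0,0.05,0,0,1],[0,0,0,0.05,0,0,1],[0,0,0,0.05,0,0,1]]]'

```text
time_s: 11.13
ee_pos: [0.5588, 0.179, 0.0148]
tool_rot: [-3.03, 0.364, 0.537]
force: [1.0, 0.3, 1.5]
opening: 0.527
grip_force: 41.6
```

```bash
python3 -c "
from h import *
rel()"
```

```text
tcp in shelf mm [-43.5   0.  -25.1]
```

Request:
send_rows --commands '[[[0,0,0,0.05,0,0,1],[0,0,0,0.1,0,0,1],[0,0,0,0.1,0,0,1]]]'

```text
time_s: 11.38
ee_pos: [0.5598, 0.1787, 0.0145]
tool_rot: [-3.03, 0.364, 0.537]
force: [0.3, -0.4, 1.2]
opening: 0.528
grip_force: 41.6
```

Request:
send_rows --commands '[[[0,0,0,0.05,0,0,1],[0,0,0,0.05,0,0,1],[0,0,0,0.05,0,0,1]]]'

```text
time_s: 11.63
ee_pos: [0.5598, 0.1787, 0.0144]
tool_rot: [-3.029, 0.364, 0.538]
force: [-2.4, -0.1, 2.7]
opening: 0.527
grip_force: 41.7
```

Request:
send_rows --commands '[[[0,0,0,0.05,0,0,1],[0,0,0,0.05,0,0,1],[0,0,0,0.05,0,0,1]]]'

```text
time_s: 11.88
ee_pos: [0.5598, 0.1788, 0.0144]
tool_rot: [-3.029, 0.364, 0.54]
force: [-3.9, 0.9, 5.7]
opening: 0.524
grip_force: 41.8
```

Request:
send_rows --commands '[[[0,0,0,-0.05,0,0,1],[0,0,0,-0.05,0,0,1],[0,0,0,-0.05,0,0,-0.5],[0,0,0,-0.05,0,0,-1],[0,0,0,-0.05,0,0,-1],[0,0,0,-0.05,0,0,-1],[0,0,0,-0.05,0,0,-1],[0,0,0,-0.05,0,0,-1]]]'

```text
time_s: 12.55
ee_pos: [0.5603, 0.1786, 0.0143]
tool_rot: [-3.03, 0.364, 0.537]
force: [-0.1, 0.1, 0.1]
opening: 0.996
grip_force: 0.0
```

Request:
send_rows --commands '[[[0,0,0,0,0,-1,-1],[0,0,0,0,0,-3,-1],[0,0,0,0,0,-6,-1],[0,0,0,0,0,-9,-1],[0,0,0,0,0,-12,-1],[0,0,0,0,0,-13,-1],[0,0,0,0,0,-13,-1],[0,0,0,0,0,-13,-1]]]'

```text
time_s: 13.22
ee_pos: [0.6038, 0.1678, 0.1366]
tool_rot: [-3.03, 0.364, 0.535]
force: [-1.2, 0.4, -0.9]
opening: 0.999
grip_force: 0.0
```

Run:
```python
from h import *
rel();go([.5012,-.3216,.12],down(12.45))
q,im,p=shelfpts('scene',[-200,-90,-10],[20,90,130]);b=q[col(im,'blue')];print(len(b),np.percentile(b,[2,50,98],axis=0).round(1).tolist())
```

```text
tcp in shelf mm [-41.7  -0.2 105.1]
row [-0.0819, 0.3435, -0.4519, 2.08, 49.98, 0.9]
181 [[-81.1, -27.0, -1.3], [-47.2, -20.6, 11.4], [-12.1, 18.0, 15.4]]
```

Request:
send_rows --commands '[[[-0.08,0.3435,-0.452,2.1,50,-1,-1],[-0.08,0.3435,-0.452,2.1,50,-1,-1],[-0.08,0.3435,-0.452,2.1,50,-1,-1],[-0.08,0.3435,-0.452,2.1,50,-1,-1],[-0.08,0.3435,-0.452,2.1,50,-1,-1],[-0.08,0.3435,-0.452,2.1,50,-1,-1],[-0.08,0.3435,-0.452,2.1,50,-1,-1],[-0.08,0.3435,-0.452,2.1,50,-1,-1]]]'

```text
time_s: 13.93
ee_pos: [0.5368, -0.1598, 0.1351]
tool_rot: [-3.119, -0.341, 0.006]
force: [1.4, 1.2, -0.0]
opening: 0.999
grip_force: 0.0
```

Run:
```python
from h import *
go([.5012,-.3216,.08],down(12.45))
```

```text
row [-0.0043, 0.0034, 0.0008, -6.96, 15.05, 5.47]
```

Request:
send_rows --commands '[[[0,0,0,-6.5,14,3,-1],[0,0,0,-6.5,14,4,-1],[0,0,0,-6.5,14,4,-1],[0,0,0,-6.5,14,4,-1],[0,0,0,-6.5,14,4,-1],[0,0,0,-6.5,14,4,-1],[0,0,0,-6.5,14,4,-1],[0,0,0,-6.5,14,4,-1]]]'

```text
time_s: 14.6
ee_pos: [0.5061, -0.3082, 0.0963]
tool_rot: [-3.119, -0.342, 0.003]
force: [0.3, -0.2, -0.5]
opening: 1.003
grip_force: 0.0
```

Run:
```python
from h import *
p=imaging.capture("top")
go([.5012,-.3216,-.0242],down(12.45))
```

```text
row [-0.0028, 0.0008, 0.0017, -0.8, 1.22, 12.09]
```

Request:
send_rows --commands '[[[0,0,0,-0.8,1.2,1,-1],[0,0,0,-0.8,1.2,4,-1],[0,0,0,-0.8,1.2,7,-1],[0,0,0,-0.8,1.2,9.5,-1],[0,0,0,-0.8,1.2,11,-1],[0,0,0,-0.8,1.2,11.3,-1],[0,0,0,-0.8,1.2,11.3,-1],[0,0,0,-0.8,1.2,11.3,-1]]]'

```text
time_s: 15.32
ee_pos: [0.5016, -0.3235, -0.0151]
tool_rot: [-3.122, -0.342, -0.0]
force: [0.5, -0.5, 0.1]
opening: 1.001
grip_force: 0.0
```

Run:
```python
from h import *
p=imaging.capture("top")
go([.5012,-.3217,-.0242],down(12.45))
```

```text
row [0.0001, -0.001, 0.0005, -0.04, -0.24, 0.98]
```

Request:
send_rows --commands '[[[0,0,0,0,-0.2,0.5,-1],[0,0,0,0,-0.2,0.9,-1],[0,0,0,0,-0.2,0.9,-1],[0,0,0,0,-0.2,0.9,-1]]]'

```text
time_s: 15.7
ee_pos: [0.5004, -0.3211, -0.0249]
tool_rot: [-3.121, -0.341, 0.001]
force: [0.5, 0.1, -0.8]
opening: 0.996
grip_force: 0.0
```

Request:
send_rows --commands '[[[0,0,0,0,0,0,1],[0,0,0,0,0,0,1],[0,0,0,0,0,0,1],[0,0,0,0,0,0,1],[0,0,0,0,0,0,1],[0,0,0,0,0,0,1],[0,0,0,0,0,0,1]]]'

```text
time_s: 16.28
ee_pos: [0.5007, -0.3214, -0.0247]
tool_rot: [-3.122, -0.34, 0.001]
force: [-0.2, 0.7, 1.4]
opening: 0.527
grip_force: 41.4
```

Request:
send_rows --commands '[[[0,0,0,0,0,-1,1],[0,0,0,0,0,-4,1],[0,0,0,0,0,-8,1],[0,0,0,0,0,-12,1],[0,0,0,0,0,-15,1],[0,0,0,0,0,-16,1],[0,0,0,0,0,-16,1],[0,0,0,0,0,-16,1]]]'

```text
time_s: 16.95
ee_pos: [0.5004, -0.3213, 0.1349]
tool_rot: [-3.121, -0.34, 0.001]
force: [-0.7, 0.3, -1.8]
opening: 0.527
grip_force: 41.3
```

Run:
```python
from h import *
for n in("top","scene"):
    q,im,p=shelfpts(n,[-140,-80,-15],[12,80,60]);k=(q[:,2]>9)&(q[:,2]<24)&(abs(q[:,1])<50)&(q[:,0]<-1.5);t=q[k]
    print(n,len(t),np.percentile(t,[1,50,99],axis=0).round(1).tolist(),cv2.minAreaRect(t[:,:2].astype(np.float32)))
    s=q[(abs(q[:,2])<5)];b=q[(q[:,2]>27)]
    print(" surf",np.percentile(s,[1,50,99],axis=0).round(1).tolist(),"bs",np.percentile(b,[1,50,99],axis=0).round(1).tolist())
    if n=="top": cv2.imwrite("pics/top4.png",cv2.resize(p["img"][130:250,90:220,::-1],None,fx=5,fy=5))
go(shelf(-.06,0,.075),RS);print(manip.read_state()["ee_pos"])
```

```text
top 732 [[-85.8, -22.5, 10.0], [-46.2, -0.2, 15.2], [-2.5, 22.9, 19.4]] ((-44.42955780029297, 0.34597015380859375), (46.7352294921875, 85.8593521118164), 89.11732482910156)
 surf [[-124.3, -74.0, -4.1], [-74.4, -5.2, -0.0], [1.0, 73.7, 4.1]] bs [[-1.1, -73.9, 27.4], [1.0, -0.0, 40.6], [5.7, 73.0, 48.0]]
scene 371 [[-81.8, -27.1, 9.3], [-45.1, -4.5, 12.3], [-6.7, 20.0, 16.5]] ((-44.16145324707031, -3.3750457763671875), (76.35445404052734, 48.46153259277344), 0.4204125702381134)
 surf [[-120.4, -78.2, -4.9], [-69.1, -26.0, -2.6], [8.4, 70.8, 3.4]] bs [[3.0, -79.4, 28.1], [7.4, -9.3, 40.1], [9.1, 69.9, 45.9]]
row [0.0752, -0.3394, 0.4533, 18.28, -46.62, 1.99]
[ 0.4991717  -0.32023755  0.13236725]
```

View pics/top4.png

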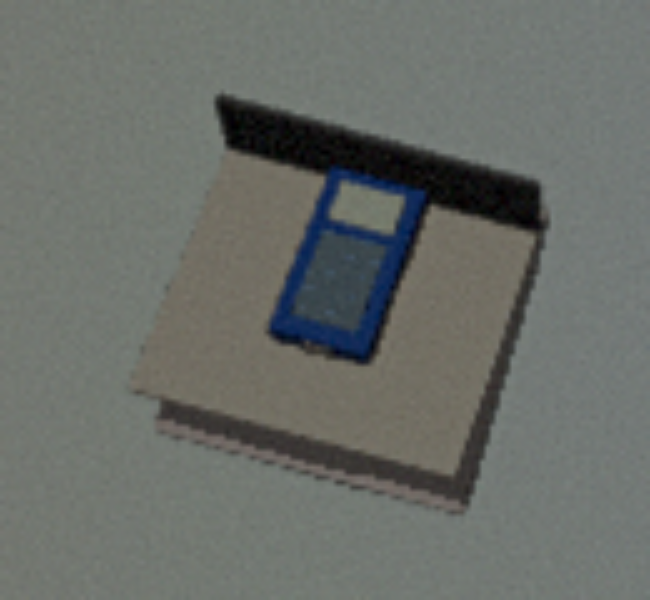

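Blue is flat and square at mid-shelf, crop (350,265), with its far end touching the backstop. Now I'll carry green over.

Request:
send_rows --commands '[[[0.076,-0.34,0.453,18.3,-46.6,1,1],[0.076,-0.34,0.453,18.3,-46.6,1,1],[0.076,-0.34,0.453,18.3,-46.6,1,1],[0.076,-0.34,0.453,18.3,-46.6,1,1],[0.076,-0.34,0.453,18.3,-46.6,1,1],[0.076,-0.34,0.453,18.3,-46.6,1,1],[0.076,-0.34,0.453,18.3,-46.6,1,1],[0.076,-0.34,0.453,18.3,-46.6,1,1]]]'

```text
time_s: 17.72
ee_pos: [0.5506, 0.0063, 0.1258]
tool_rot: [-3.032, 0.366, 0.54]
force: [0.8, -0.0, -0.2]
opening: 0.531
grip_force: 41.3
```

Run:
```python
from h import *
go(shelf(-.06,0,.075),RS)
```

```text
row [0.0018, 0.0023, -0.0007, -0.95, -16.97, 1.51]
```

Request:
send_rows --commands '[[[0,0,0,-0.9,-15.5,1,1],[0,0,0,-0.9,-15.5,1,1],[0,0,0,-0.9,-15.5,1,1],[0,0,0,-0.9,-15.5,1,1],[0,0,0,-0.9,-15.5,1,1],[0,0,0,-0.9,-15.5,1,1],[0,0,0,-0.9,-15.5,1,1],[0,0,0,-0.9,-15.5,1,1]]]'

```text
time_s: 18.38
ee_pos: [0.5768, 0.1561, 0.1211]
tool_rot: [-3.034, 0.368, 0.535]
force: [-0.4, -0.3, -0.3]
opening: 0.532
grip_force: 41.3
```

Run:
```python
from h import *
p=imaging.capture("top");p=imaging.capture("top")
rel();go(shelf(-.049,0,-.004),RS)
```

```text
tcp in shelf mm [-58.2 -17.9  83.5]
row [0.0012, -0.0024, -0.0024, 0.9, -1.81, 8.75]
```

Request:
send_rows --commands '[[[0.001,-0.002,-0.002,0.9,-1.8,1,1],[0.001,-0.002,-0.002,0.9,-1.8,3.5,1],[0.001,-0.002,-0.002,0.9,-1.8,6,1],[0.001,-0.002,-0.002,0.9,-1.8,7.8,1],[0.001,-0.002,-0.002,0.9,-1.8,8.5,1],[0.001,-0.002,-0.002,0.9,-1.8,8.7,1],[0.001,-0.002,-0.002,0.9,-1.8,8.7,1],[0.001,-0.002,-0.002,0.9,-1.8,8.7,1]]]'

```text
time_s: 19.15
ee_pos: [0.5627, 0.1795, 0.039]
tool_rot: [-3.032, 0.364, 0.53]
force: [0.5, 0.6, -0.2]
opening: 0.525
grip_force: 41.3
```

Run:
```python
from h import *
q,im,p=shelfpts('scene',[-200,-90,-10],[20,90,130])
for c in("green","blue"): 
    b=q[col(im,c)];print(c,len(b),np.percentile(b,[2,50,98],axis=0).round(1).tolist())
rel();go(shelf(-.047,0,-.0092),RS)
```

```text
green 114 [[-87.3, -25.6, 25.6], [-31.7, -19.6, 35.6], [-4.3, 19.3, 40.1]]
blue 106 [[-80.0, -27.3, -1.9], [-46.2, -23.1, 10.6], [-11.1, -17.2, 15.8]]
tcp in shelf mm [-48.2   1.6  -0.9]
row [-0.0008, -0.0042, 0.0014, 0.12, 0.16, 0.83]
```

Request:
send_rows --commands '[[[0,-0.003,0,0,0.1,0.2,1],[0,-0.003,0,0,0.15,0.4,1],[0,-0.003,0,0,0.15,0.6,1],[0,-0.003,0,0,0.15,0.65,1],[0,-0.003,0,0,0.15,0.65,1]]]'

```text
time_s: 19.62
ee_pos: [0.5587, 0.1789, 0.0314]
tool_rot: [-3.031, 0.363, 0.538]
force: [-0.4, -0.4, -0.5]
opening: 0.525
grip_force: 41.4
```

Request:
send_rows --commands '[[[0,0,0,0,0,0.05,1],[0,0,0,0,0,0.05,1],[0,0,0,0,0,0.05,1]]]'

```text
time_s: 19.87
ee_pos: [0.5589, 0.179, 0.0313]
tool_rot: [-3.031, 0.363, 0.538]
force: [-0.1, -0.5, 1.2]
opening: 0.525
grip_force: 41.6
```

Run:
```python
from h import *
rel();go(shelf(-.047,0,-.0092),RS)
```

```text
tcp in shelf mm [-49.1   0.1  -9.7]
row [0.0002, 0.0011, 0.0018, 0.21, 0.01, -0.05]
```

Request:
send_rows --commands '[[[0,0,0.001,0,0,0.05,1],[0,0,0.001,0,0,0.05,1],[0,0,0.001,0,0,0.05,1]]]'

```text
time_s: 20.12
ee_pos: [0.5591, 0.1791, 0.0312]
tool_rot: [-3.031, 0.364, 0.537]
force: [0.5, 0.1, 6.0]
opening: 0.531
grip_force: 42.0
```

Request:
send_rows --commands '[[[0,0,0,0,0,0.05,1],[0,0,0,0,0,0.05,1],[0,0,0,0,0,0.05,1]]]'

```text
time_s: 20.37
ee_pos: [0.5593, 0.1791, 0.0311]
tool_rot: [-3.031, 0.364, 0.535]
force: [1.3, -0.8, 6.7]
opening: 0.524
grip_force: 42.2
```

Green is in contact with blue. I'll ease off 1 mm and slide it down to the backstop.

Request:
send_rows --commands '[[[0,0,0,0,0,-0.1,1],[0,0,0,0.1,0,-0.1,1],[0,0,0,0.2,0,-0.1,1],[0,0,0,0.3,0,-0.1,1],[0,0,0,0.4,0,-0.1,1],[0,0,0,0.4,0,-0.1,1],[0,0,0,0.4,0,-0.1,1]]]'

```text
time_s: 20.95
ee_pos: [0.5628, 0.1781, 0.0298]
tool_rot: [-3.031, 0.364, 0.537]
force: [2.2, -1.4, 5.6]
opening: 0.524
grip_force: 42.0
```

Request:
send_rows --commands '[[[0,0,0,0.05,0,0,1],[0,0,0,0.1,0,0,1],[0,0,0,0.1,0,0,1],[0,0,0,0.1,0,0,1]]]'

```text
time_s: 21.28
ee_pos: [0.5635, 0.1779, 0.0295]
tool_rot: [-3.031, 0.364, 0.538]
force: [0.9, -0.2, 5.0]
opening: 0.533
grip_force: 42.1
```

Request:
send_rows --commands '[[[0,0,0,0.05,0,0,1],[0,0,0,0.05,0,0,1],[0,0,0,0.05,0,0,1]]]'

```text
time_s: 21.53
ee_pos: [0.564, 0.1778, 0.0294]
tool_rot: [-3.031, 0.364, 0.538]
force: [2.5, 0.6, 6.0]
opening: 0.525
grip_force: 42.1
```

Run:
```python
from h import *
rel()
```

```text
tcp in shelf mm [-43.5   0.1  -9.6]
```

Request:
send_rows --commands '[[[0,0,0,0.05,0,-0.03,1],[0,0,0,0.05,0,-0.03,1],[0,0,0,0.05,0,-0.03,1]]]'

```text
time_s: 21.78
ee_pos: [0.5643, 0.1776, 0.0292]
tool_rot: [-3.031, 0.364, 0.538]
force: [1.8, 0.6, 4.8]
opening: 0.526
grip_force: 42.0
```

Request:
send_rows --commands '[[[0,0,0,0.05,0,0,1],[0,0,0,0.05,0,0,1],[0,0,0,0.05,0,0,1]]]'

```text
time_s: 22.03
ee_pos: [0.5647, 0.1775, 0.0291]
tool_rot: [-3.031, 0.364, 0.538]
force: [1.5, -0.1, 4.5]
opening: 0.529
grip_force: 42.0
```

Request:
send_rows --commands '[[[0,0,0,0.05,0,0,1],[0,0,0,0.05,0,0,1],[0,0,0,0.05,0,0,1]]]'

```text
time_s: 22.28
ee_pos: [0.565, 0.1774, 0.0289]
tool_rot: [-3.031, 0.364, 0.539]
force: [0.6, 0.1, 5.6]
opening: 0.525
grip_force: 42.0
```

Request:
send_rows --commands '[[[0,0,0,0.05,0,0,1],[0,0,0,0.05,0,0,1],[0,0,0,0.05,0,0,1]]]'

```text
time_s: 22.53
ee_pos: [0.5651, 0.1774, 0.029]
tool_rot: [-3.031, 0.364, 0.54]
force: [-1.0, -0.0, 6.8]
opening: 0.527
grip_force: 42.1
```

Request:
send_rows --commands '[[[0,0,0,0,0,-0.04,1],[0,0,0,0,0,-0.04,1],[0,0,0,0,0,-0.04,-0.5],[0,0,0,0,0,-0.04,-1],[0,0,0,0,0,-0.04,-1],[0,0,0,0,0,-0.04,-1],[0,0,0,0,0,-0.04,-1],[0,0,0,0,0,-0.04,-1]]]'

```text
time_s: 23.2
ee_pos: [0.5655, 0.1772, 0.0288]
tool_rot: [-3.031, 0.364, 0.539]
force: [0.2, 0.2, 0.1]
opening: 1.002
grip_force: 0.0
```

Request:
send_rows --commands '[[[0,0,0,0,0,-1,-1],[0,0,0,0,0,-3,-1],[0,0,0,0,0,-6,-1],[0,0,0,0,0,-9,-1],[0,0,0,0,0,-12,-1],[0,0,0,0,0,-13,-1],[0,0,0,0,0,-13,-1]]]'

```text
time_s: 23.78
ee_pos: [0.6123, 0.1665, 0.1554]
tool_rot: [-3.031, 0.365, 0.526]
force: [0.5, 0.2, 0.5]
opening: 1.002
grip_force: 0.0
```

Request:
send_rows --commands '[[[0,0,0,0,7,-4,-1],[0,0,0,0,30,-4,-1],[0,0,0,0,30,-4,-1],[0,0,0,0,30,-4,-1],[0,0,0,0,30,-4,-1],[0,0,0,0,30,-4,-1],[0,0,0,0,30,-4,-1],[0,0,0,0,30,-4,-1]]]'

```text
time_s: 24.45
ee_pos: [0.5491, -0.1328, 0.1873]
tool_rot: [-3.031, 0.37, 0.543]
force: [0.2, 0.7, 0.4]
opening: 1.001
grip_force: 0.0
```

Run:
```python
from h import *
for n in("top","scene"):
    q,im,p=shelfpts(n,[-140,-80,-15],[12,80,60]);t=q[(q[:,2]>25)&(q[:,2]<40)&(abs(q[:,1])<50)&(q[:,0]<-1.5)]
    print(n,len(t),np.percentile(t,[1,50,99],axis=0).round(1).tolist(),cv2.minAreaRect(t[:,:2].astype(np.float32)))
    b=q[col(im,"blue")];print(" blue",len(b),np.percentile(b,[2,50,98],axis=0).round(1).tolist() if len(b) else 0)
    a=p["img"][130:250,90:220,::-1] if n=="top" else p["img"][90:210,240:370,::-1]
    cv2.imwrite(f"pics/{n}5.png",cv2.resize(a,None,fx=3,fy=3))
cv2.imwrite("pics/end.png",np.hstack([cv2.imread(f"pics/{n}5.png") for n in("top","scene")]))
print(manip.read_state()["time_s"])
```

```text
top 754 [[-85.8, -22.6, 25.9], [-46.4, -0.4, 31.3], [-2.2, 22.7, 35.3]] ((-43.92087936401367, 0.3952980041503906), (84.910400390625, 46.39983367919922), 0.19570811092853546)
 blue 25 [[-86.3, -21.2, 4.8], [-84.7, -1.4, 12.5], [-83.3, 21.8, 16.2]]
scene 397 [[-81.2, -26.5, 25.2], [-41.3, -4.1, 28.5], [-2.4, 20.3, 32.7]] ((-42.38752365112305, -2.767843246459961), (49.03688049316406, 80.61209869384766), 89.75581359863281)
 blue 81 [[-79.1, -27.9, -1.4], [-46.1, -24.9, 6.2], [-12.8, -21.7, 14.2]]
24.55
```

View pics/end.png

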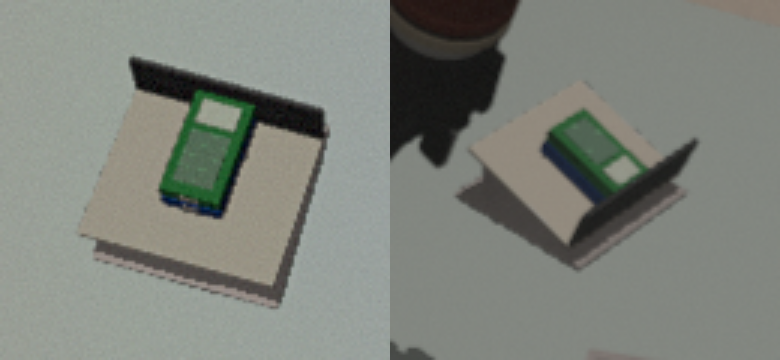

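Green sits squarely on blue at (205,150) left and (600,150) right, both against the backstop, with the arm clear. I'll hand it in.

Request:
send_rows --commands '[[[0,0,0,0,0,0,-1],[0,0,0,0,0,0,-1],[0,0,0,0,0,0,-1],[0,0,0,0,0,0,-1]]]'

```text
time_s: 24.88
ee_pos: [0.5516, -0.1265, 0.1883]
tool_rot: [-3.031, 0.361, 0.54]
force: [-1.2, 0.7, -0.1]
opening: 1.0
grip_force: 0.0
```

```bash
python3 -c "
from h import *
print(manip.job_done())"
```

```text
the job is handed in; nothing more can be done
None
```

The blue case lies flat against the backstop at mid-shelf with the green case stacked squarely on top, the orange case was not touched, and I handed the job in at about 25 s; the first try at gripping blue closed on nothing because the reported tool height was about 26 mm too low, which I corrected for.

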